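Stand the round bench supplies in their holders by size

TASK

Clear up for the next repair: pick out the three round supplies (the flux can, the solder spool and the little glue vial) from among the box-shaped things and stand each upright in the round holder on the bench that matches its size: the widest in the large holder, the middle one in the medium holder, the narrowest in the small holder. Keep them upright, set them down rather than drop them, and let go; leave the eraser and the chip case where they are.

Things in the scene. Friction and masses are not known exactly. Their poses are not given: they have to be found in the camera images.
- flux_can: white round can with a green band and a screw lid, standing: body diameter 52 mm up to 50 mm, lid diameter 55 mm from 50 to 64 mm (its full height), about 0.16 kg. Origin: centre of its underside on its axis, z up
- solder_spool: white spool of solder wire standing on its flange: diameter 37 mm, 31 mm tall, about 0.12 kg, with a thin wire tail that is no obstacle. NOTE: its origin (on its underside, z up) is not on the spool's axis; the axis stands at x = -14 mm, y = +7 mm in the body's own frame
- glue_vial: small clear round vial with a whitish steel cap, standing: diameter 14 mm, 40 mm tall (cap from 30 mm up), about 0.02 kg. Origin: centre of its underside on its axis, z up
- holder_large: fixed, plain aluminium round cup with a dark pad inside, the widest of three: inner diameter 73 mm, outer 83 mm over the foot, 10 mm high, floor 3 mm above the bench (so 7 mm deep). Origin: centre of its underside, on the bench, z up. For the flux can
- holder_medium: fixed, plain aluminium round cup with a dark pad inside, the middle one of three: inner diameter 55 mm, outer 65 mm over the foot, 10 mm high, floor 3 mm above the bench (so 7 mm deep). Origin: centre of its underside, on the bench, z up. For the solder spool
- holder_small: fixed, plain aluminium round cup with a dark pad inside, the narrowest of three: inner diameter 30 mm, outer 40 mm over the foot, 10 mm high, floor 3 mm above the bench (so 7 mm deep). Origin: centre of its underside, on the bench, z up. For the glue vial
- eraser: white eraser in a blue card sleeve, lying: 19 x 42 x 12 mm (x, y, z). Loose bystander, to be left. Origin: centre of its underside
- chip_case: clear flat plastic chip case, shut: 28 x 42 x 19 mm (x, y, z). Loose bystander, to be left. Origin: centre of its underside
- pcb_clamp: blue circuit-board clamp, fixed, between the holders in front and the loose things behind and to the left: an obstacle about 100 x 165 mm (world x, y), 36 mm high. Origin: near the middle of its underside. Other fixed obstacles under 40 mm: a parts box behind the row of loose things, an orange jig left of the holders, a brass-wool cleaner right of the clamp
- microscope: tall cream stereo microscope, fixed, 0.41 m high: an obstacle. From its origin (on the bench, z up) it reaches 0.17 m towards the robot, 0.18 m away from it, 0.14 m to the right, 0.10 m to the left. The tool starts on its right, all the other listed things are on its left: first lift the fingertips above 0.43 m, cross over it, then stay on its left
Things that resemble listed ones, but are neither listed nor needed, are in the scene too. Several things have the shape of the solder_spool; the one meant has the colours described above.

How it is judged (in metres and radians):
At the end, for the whole second after the job is handed in: Flux can in the large holder, spool in the medium, vial in the small: each on the holder floor (underside under 6 mm above the holder's), axis within 12 mm of the holder's, leaning under 0.1 rad, released, at rest; eraser and chip case within 15 mm of their starts (horizontal distance between flux_can and holder_large below 0.012 m and z of flux_can in the frame of holder_large below 0.006 m and angle between each of flux_can, solder_spool, glue_vial's own z axis and vertical below 0.1 rad and linear speed of each of flux_can, solder_spool, glue_vial below 0.02 m/s and angular speed of each of flux_can, solder_spool, glue_vial below 0.3 rad/s and contact force between each of flux_can, solder_spool, glue_vial and the fingers below 0.05 N and x of holder_medium in the frame of solder_spool between -0.026 and -0.002 m and y of holder_medium in the frame of solder_spool between -0.005 and 0.019 m and z of solder_spool in the frame of holder_medium below 0.006 m and horizontal distance between glue_vial and holder_small below 0.012 m and z of glue_vial in the frame of holder_small below 0.006 m and distance of each of eraser, chip_case from where it was at the start of the episode below 0.015 m); the robot touches nothing.
It fails at once if the can, spool or vial is tipped over (leans more than about 45 degrees) (angle between any of flux_can, solder_spool, glue_vial's own z axis and vertical above 0.8 rad).
It fails at once if the can, spool or vial is dropped: it falls free of the fingers from more than about 25 mm ((linear speed of flux_can above 0.7 m/s and contact force between flux_can and the fingers below 0.05 N) or (linear speed of solder_spool above 0.7 m/s and contact force between solder_spool and the fingers below 0.05 N) or (linear speed of glue_vial above 0.7 m/s and contact force between glue_vial and the fingers below 0.05 N)).
It fails at once if the eraser or chip case is moved more than 20 mm (distance of any of eraser, chip_case from where it was at the start of the episode above 0.02 m).
It also fails if it takes over 96 s, if anything falls off the work surface, if the arm or the gripper's body presses on something with over 40 N, if the wrist force passes 120 N, or if a joint passes its speed limit or range.

ROBOT

A 6-joint arm with a two-finger parallel gripper is mounted at the origin on a cart in front of the work surface, level with it; the furniture and walls round the work are solid. World frame = base frame: x ahead of the robot, y to its left, z up, the work surface at z = 0. Lengths are in mm, angles in rad, forces in N, time in s.
With the tool pointing down it reaches from about 300 to 875 mm from the base axis. Payload 6.4 kg.
Tool frame: the origin (TCP) lies midway between the tips of the shut fingers; the grasp point (between the pads) lies 19 mm behind it; z points along the fingers, y is the line along which they close (so a half turn about z gives the same grasp; the last joint's range is limited). The gripper opens to 85 mm and grips with 20 to 120 N. Pads are 22 mm wide; open, the fingers measure 114 mm over their backs; the gripper's body (76 mm by 85 mm) begins 54 mm behind the grasp point. The pads swing forward as they close: fully open they stand 13 mm farther back than shut.
Start: joints at [-1.386, 0.181, 1.607, -0, 1.354, -0.206], TCP at [219.051, -531.656, 231.288] pointing down, gripper open.
Joint ranges: [-2.99, 2.99], [-0.89, 2.07], [0.3, 2.58], [-1.14, 4.28], [0, 2.63], [-3.12, 3.12]. Speed limits (rad/s): [2.57, 2.57, 3.01, 3.14, 3.14, 3.14].

INTERFACE

Orientations are given as a unit quaternion [w, x, y, z].
In Python, from station import state, get_image, finish_job, cut_out gives the robot as it stands.
- The arm moves only by the tool jog_arm, never from a script. Its argument "motion" is a list of rows, each an object of numbers: "hand": the closure, from 0 (fully open) to 1 (shut); "dx", "dy", "dz": the shift along the tool's x, y, z normalised to -1 to 1, where 1 is 10 cm; "spin": the turn about the tool's z normalised to -1 to 1, where 1 is 0.5 rad. A call has 1 to 8 rows; each row is the pose to reach, as a shift and turn from the pose commanded when the call began, along the tool's axes at that moment; what a row does not reach only later rows make up. A row lasts 1/12 s, in which the tool goes at most 41.7 mm and 7.16 degrees, less where a joint would pass 70% of its speed; a pose out of reach is approached as far as the arm can. A call with a number of a shift or a turn outside -1 to 1 is refused whole. A call with a gripper value outside its range is refused whole. The fingers move at their own pace and stop on an object; the grip force is fixed at half the most. Time passes only in rows, so rows that repeat a pose let the fingers close. It gives the time, the measured TCP pose, the force, the opening and the grip force at its end, in the units of the state.
- state(): the state, without advancing time (a new reading comes with each control period).
- get_image(name): name is "scene" or "top" or "wrist"; returns a dict with "pixels" (480x640x3 uint8, red, green, blue), "range_z" (480x640 float32, mm along the optical axis (not along the pixel's ray), 0 where there is no reading), "fx", "fy", "cx", "cy" (pixels), "dist_coeffs" ([k1, k2, p1, p2, k3] as OpenCV has them; the pictures are not rectified), "rvec" (rotation vector, rad) and "tvec" (3), from world to camera coordinates, as OpenCV has them. Camera axes: x right, y down, z forward; pixel columns grow to the right and rows downward; lengths in mm; the calibration is good to about 2 mm. A picture is of the moment at which its call begins.
- finish_job(): hands the job in; it is judged then, once.
Trained networks look in a picture, given as the dict that the camera call returned (one of the last four; its "shot" number tells which), for a name from the list of things; names that differ only in an ending like _2 or _b are one class to them, and where a whole thing is asked for, a point or a joint stands for the part that bears it (a point fixed in the world has none). Each returns a list of dicts, best first, with "score" (0 to 1); they miss things now and then, are a little off and sometimes report something else, mostly with a low value. They report only what shows in the picture. A call takes as long as a camera call. They do not tell look-alikes from the thing itself.
- cut_out(picture, label): "region" (480x640 bool, what is visible of it) and "box" ([left, top, right, bottom] in pixels, round what is visible of it).
The state is a dict: "time": time; "q": joint angles; "dq": joint speeds; "joint_efforts": joint torques, N m; "eef_pos": TCP position; "tcp_rot": TCP orientation; "wrist_force": force on the tool from outside, world axes, zero at the start; "ft_torque": the same for the moment, N m; "grip_width": finger opening in mm; "finger_force": force on a finger pad.
Only numpy, scipy, OpenCV 4.12 (cv2) and the standard library are available. Lean on these libraries where they do the work, as an engineer would, in place of code of your own. Each camera call takes 0.05 s, during which the arm holds its last target. There are 200 camera calls.

## Working session

There is one attempt and no reset: what is moved stays moved. The work goes in short steps, Python scripts to look and compute and a tool call to move; the robot and the scene stay as the last step left them, time stands still between calls to the robot, and variables do not carry over. Pictures are saved under pics/ and viewed, at most 14 in all, crops included, and the job is handed in when it is done.

Besides the shell and the picture viewer there is one more tool, called after "Request:" as name(argument=value, ...) on one line, values as JSON. jog_arm: Moves the arm, as the interface text tells. Scaled input: -1 to 1 covers 10 cm each way for a shift and 0.5 rad each way for a turn. Its arguments: {"type":"object","properties":{"motion":{"type":"array","items":{"type":"object","properties":{"hand":{"type":"number"},"dx":{"type":"number","minimum":-1,"maximum":1},"dy":{"type":"number","minimum":-1,"maximum":1},"dz":{"type":"number","minimum":-1,"maximum":1},"spin":{"type":"number","minimum":-1,"maximum":1}}}}},"required":["motion"]}

```bash
ls; mkdir -p pics
cat > h.py <<'E'
import numpy as np, cv2
from station import state, get_image, finish_job, cut_out
def world(im, mask):
    v,u=np.nonzero(mask & (im["range_z"]>0)); z=im["range_z"][v,u].astype(float)
    K=np.array([[im["fx"],0,im["cx"]],[0,im["fy"],im["cy"]],[0,0,1.]])
    p=cv2.undistortPoints(np.stack([u,v],1).astype(float)[:,None],K,np.array(im["dist_coeffs"],float))[:,0]
    R=cv2.Rodrigues(np.array(im["rvec"],float))[0]
    P=np.c_[p*z[:,None],z]-np.array(im["tvec"],float).ravel()
    return P@R
def save(im,name,box=None,s=1):
    a=im["pixels"][:,:,::-1]
    if box: a=a[box[1]:box[3],box[0]:box[2]]
    cv2.imwrite("pics/"+name,cv2.resize(a,None,fx=s,fy=s,interpolation=cv2.INTER_CUBIC))
E
python3 - <<'E'
from h import *
s=state();print({k:np.round(v,3) for k,v in s.items()})
for n in("top","scene"):
    im=get_image(n);save(im,n+"0.png")
    for l in "flux_can solder_spool glue_vial holder_large holder_medium holder_small eraser chip_case pcb_clamp microscope".split():
        for d in cut_out(im,l)[:5]:
            P=world(im,d["region"])
            if len(P): print(n,l,round(d["score"],2),np.round(d["box"]),np.round(np.median(P,0)),np.round(np.percentile(P,2,axis=0)),np.round(np.percentile(P,98,axis=0)))
E
```

```text
pics
{'time': np.float64(0.0), 'q': array([-1.386,  0.182,  1.608,  0.   ,  1.354, -0.206]), 'dq': array([ 0.001,  0.   , -0.001,  0.001,  0.001, -0.002]), 'joint_efforts': array([-1.0000e-03, -4.4487e+01, -3.5134e+01, -0.0000e+00,  9.0000e-03,
        0.0000e+00]), 'eef_pos': array([ 218.96 , -531.091,  230.389]), 'tcp_rot': array([-0.001,  0.981,  0.194,  0.   ]), 'wrist_force': array([-0.062, -0.763, -0.058]), 'ft_torque': array([0.028, 0.015, 0.056]), 'finger_force': np.float64(0.0), 'grip_width': np.float64(85.64)}
top flux_can 0.82 [281. 201. 310. 235.] [648. 123.  62.] [626. 100.   6.] [675. 148.  65.]
top solder_spool 0.97 [214. 122. 246. 149.] [808. 264.  28.] [794. 247.  -2.] [832. 282.  32.]
top solder_spool 0.8 [207. 161. 231. 189.] [727. 271.  28.] [712. 255.  -1.] [747. 289.  32.]
top solder_spool 0.74 [249. 218. 271. 243.] [634. 189.  29.] [618. 173.  -1.] [651. 206.  32.]
top solder_spool 0.36 [283. 204. 312. 235.] [648. 124.  62.] [626. 101.  16.] [675. 148.  65.]
top holder_large 0.72 [303. 326. 344. 373.] [422.  71.   2.] [387.  36.  -2.] [457. 106.  10.]
top holde
[... 513 characters left out ...]
9.] [619. 172.  -1.] [661. 231.  34.]
scene solder_spool 0.66 [332. 145. 350. 169.] [726. 264.  28.] [712. 255.   1.] [743. 288.  33.]
scene solder_spool 0.62 [368. 141. 390. 161.] [807. 259.  26.] [793. 248.  -1.] [826. 282.  34.]
scene glue_vial 0.47 [244. 152. 253. 172.] [540. 311.  27.] [534. 307.   4.] [547. 321.  41.]
scene holder_small 0.56 [185. 189. 209. 208.] [426. 263.   5.] [408. 244.  -1.] [444. 280.  12.]
scene eraser 0.5 [318. 258. 335. 277.] [613.  35.  11.] [600.  18.   2.] [627.  55.  14.]
scene chip_case 0.83 [297. 155. 309. 176.] [648. 277.  16.] [631. 261.   3.] [666. 303.  20.]
scene pcb_clamp 0.18 [243. 156. 253. 171.] [540. 311.  23.] [534. 307.  -2.] [551. 346.  41.]
```

View pics/top0.png

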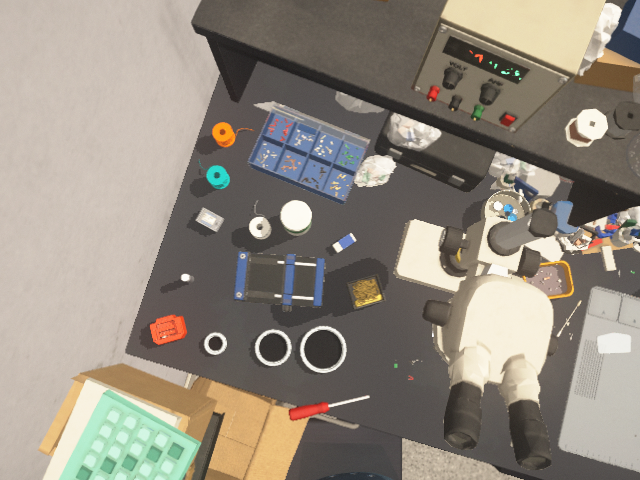

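View pics/scene0.png

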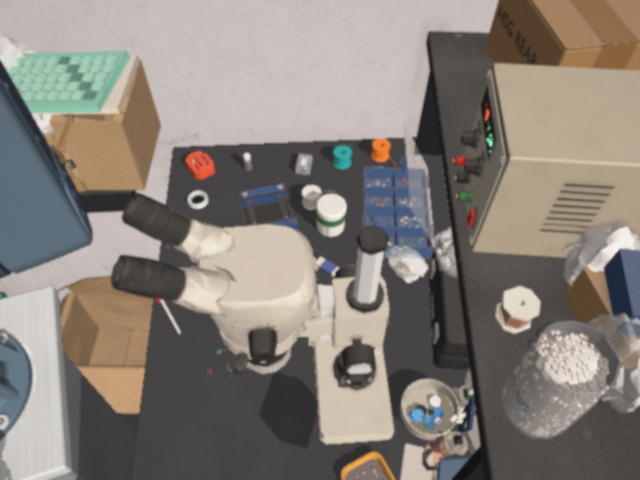

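Run:
```python
from h import *
im=get_image("top");save(im,"topc.png",(180,110,380,260),4)
```

```text
(no output)
```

View pics/topc.png

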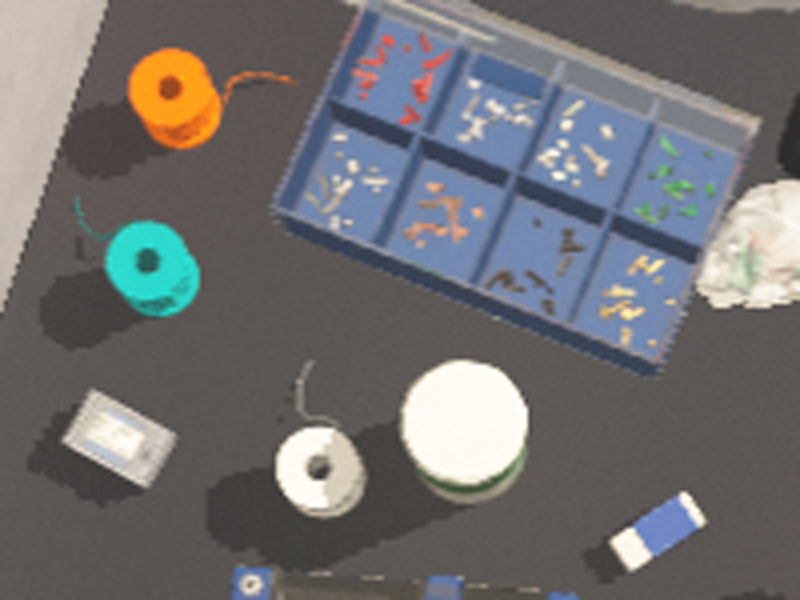

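The top view shows candidates for the spool: white (260,228), orange (223,134), teal (218,176), with another white one on the shelf at (590,125). I choose the white one on the bench. The can is at (296,217), the vial at (186,278), and the holders are at (323,349), (273,348) and (215,343). The crop confirms the white spool with a grey tail and the white can with a green band.

```bash
cat >> h.py <<'E'
from scipy.optimize import least_squares
def circ(P,r,c0):
    f=least_squares(lambda c:np.hypot(P[:,0]-c[0],P[:,1]-c[1])-r,c0,loss="soft_l1"); return np.round(f.x,1),round(float(np.sqrt(2*f.cost/len(P))),1)
def disc(P):  # centre of a filled disc: min enclosing circle of trimmed points
    (x,y),r=cv2.minEnclosingCircle(P[:,:2].astype(np.float32)); return np.round([x,y,r],1),np.round(P[:,:2].mean(0),1)
E
python3 - <<'E'
from h import *
for n in("top","scene"):
    im=get_image(n);W=world(im,im["range_z"]>-1)
    for nm,c,zl,zh,R in(("can",(650,123),57,72,35),("spool",(634,189),25,37,25),("vial",(540,313),32,48,14)):
        P=W[(np.hypot(W[:,0]-c[0],W[:,1]-c[1])<R)&(W[:,2]>zl)&(W[:,2]<zh)]
        if len(P): print(n,nm,len(P),disc(P),np.round(np.median(P[:,2]),1))
    for nm,c,r in(("L",(422,71),39),("M",(423,160),30),("S",(427,263),17.5)):
        d=np.hypot(W[:,0]-c[0],W[:,1]-c[1]);P=W[(d<r+12)&(W[:,2]>6)&(W[:,2]<15)]
        if len(P)>10: print(n,nm,len(P),circ(P,r,c),np.round(np.median(P[:,2]),1))
    for z in(15,60,200,300):
        P=W[(W[:,2]>z)&(W[:,0]<720)&(W[:,0]>250)&(W[:,1]<30)&(W[:,1]>-420)]; print("scope",z,np.round(np.r_[np.percentile(P,.5,axis=0),np.percentile(P,99.5,axis=0)]))
    for nm,b in(("clamp",(460,590,70,280)),("jig",(380,500,290,400)),("box",(670,900,60,250)),("brass",(450,580,-50,50))):
        P=W[(W[:,0]>b[0])&(W[:,0]<b[1])&(W[:,1]>b[2])&(W[:,1]<b[3])&(W[:,2]>15)&(W[:,2]<90)]; 
        if len(P):print(nm,np.round(np.r_[np.percentile(P,1,axis=0),np.percentile(P,99,axis=0)]))
E
```

```text
top can 766 (array([651.9, 124. ,  27.4]), array([651.1, 124. ])) 62.2
top spool 294 (array([635.9, 190.1,  18.6]), array([635.9, 189.9])) 29.1
top vial 50 (array([541.5, 314.7,   6.8]), array([541.4, 314.7])) 37.2
top L 279 (array([422.2,  71.6]), 1.3) 8.2
top M 225 (array([422.8, 159.9]), 1.2) 8.3
top S 125 (array([427.2, 263.2]), 1.1) 7.9
scope 15 [ 295. -401.   17.  719.   18.  401.]
scope 60 [ 294. -374.   71.  719.    8.  401.]
scope 200 [ 294. -345.  202.  719.   10.  402.]
scope 300 [ 331. -318.  302.  717.  -50.  402.]
clamp [491.  75.  17. 587. 227.  37.]
jig [389. 319.  15. 473. 376.  89.]
box [671.  61.  16. 898. 249.  89.]
brass [497. -32.  16. 554.  30.  38.]
scene can 602 (array([650.5, 124.7,  28.5]), array([650.4, 121.9])) 63.5
scene spool 227 (array([636.3, 191. ,  19.8]), array([635.2, 190. ])) 30.8
scene vial 41 (array([540.8, 313.7,   7.1]), array([541. , 313.2])) 39.1
scene S 133 (array([427.1, 262.4]), 1.4) 9.7
scope 15 [ 254. -415.   17.  719.   16.  525.]
scope 60 [ 253. -416.  120.  719.   17.  527.]
scope 200 [ 253. -416.  204.  719.   17.  527.]
scope 300 [ 252. -389.  302.  718.   21.  531.]
clamp [506. 125.  16. 588. 227.  39.]
jig [426. 317.  15. 472. 375.  25.]
box [672.  62.  15. 898. 248.  89.]
```

Request:
jog_arm(motion=[{"dz":-1,"hand":0},{"dz":-1,"hand":0},{"dz":-1,"hand":0}])

```text
$.motion[0]: bad value
```

Request:
jog_arm(motion=[{"dz":-1,"spin":-0.95,"hand":0},{"dz":-1,"spin":-0.95,"hand":0},{"dz":-1,"spin":-0.95,"hand":0},{"dz":-1,"spin":-0.95,"hand":0}])

```text
$.motion[0]: bad value
```

Request:
jog_arm(motion=[{"dz":-0.15,"spin":-0.93,"hand":0},{"dz":-0.15,"spin":-0.93,"hand":0},{"dz":-0.15,"spin":-0.93,"hand":0},{"dz":-0.15,"spin":-0.93,"hand":0}])

```text
$.motion[0]: bad value
```

Request:
jog_arm(motion=[{"spin":-0.93,"hand":0},{"spin":-0.93,"hand":0},{"spin":-0.93,"hand":0},{"spin":-0.93,"hand":0},{"spin":-0.93,"hand":0}])

```text
$.motion[0]: bad value
```

```bash
cat >> h.py <<'E'
from scipy.spatial.transform import Rotation
def to(x,y,z,yaw=None):
    s=state(); w,a,b,c=s["tcp_rot"]; R=Rotation.from_quat([a,b,c,w]).as_matrix()
    p=np.array(s["eef_pos"]); t=[p[i] if v is None else v for i,v in enumerate((x,y,z))]
    yw=np.degrees(np.arctan2(R[1,0],R[0,0]))
    print("t",round(s["time"],2),"p",np.round(p,1),"yawx",round(yw,1),"w",round(s["grip_width"],1),"F",round(s["finger_force"],1),"wf",np.round(s["wrist_force"],1),"-> jog",np.round(R.T@(np.array(t)-p)/100,3))
E
python3 -c "
from h import *
to(500,50,440);print(np.round(state()['q'],2))"
```

```text
t 1.25 p [ 219.1 -531.6  231.3] yawx 22.4 w 84.9 F 0.0 wf [-0.1  0.2 -0.7] -> jog [ 4.813 -4.308 -2.087]
[-1.39  0.18  1.61  0.    1.35 -0.21]
```

Request:
jog_arm(motion=[{"dx":0,"dy":0,"dz":-1,"spin":0,"hand":0},{"dx":0,"dy":0,"dz":-1,"spin":0,"hand":0},{"dx":0,"dy":0,"dz":-1,"spin":0,"hand":0}])

```text
time: 1.5
eef_pos: [219.4, -533.3, 337.2]
tcp_rot: [0.004, 0.981, 0.194, -0.0]
wrist_force: [1.1, -0.4, 1.5]
grip_width: 85.4
finger_force: 0.0
```

Request:
jog_arm(motion=[{"dx":0,"dy":0,"dz":-1,"spin":-0.95,"hand":0},{"dx":0,"dy":0,"dz":-1,"spin":-0.95,"hand":0},{"dx":0,"dy":0,"dz":-1,"spin":-0.95,"hand":0},{"dx":0,"dy":0,"dz":-1,"spin":-0.95,"hand":0}])

```text
time: 1.83
eef_pos: [219.4, -533.2, 438.1]
tcp_rot: [0.005, 0.906, 0.422, -0.001]
wrist_force: [-0.7, -0.5, -0.3]
grip_width: 85.3
finger_force: 0.0
```

Request:
jog_arm(motion=[{"dx":0,"dy":0,"dz":-0.15,"spin":-0.93,"hand":0},{"dx":0,"dy":0,"dz":-0.15,"spin":-0.93,"hand":0},{"dx":0,"dy":0,"dz":-0.15,"spin":-0.93,"hand":0},{"dx":0,"dy":0,"dz":-0.15,"spin":-0.93,"hand":0}])

```text
time: 2.17
eef_pos: [219.1, -531.7, 446.6]
tcp_rot: [0.0, 0.785, 0.62, -0.0]
wrist_force: [0.1, -0.6, -1.0]
grip_width: 85.6
finger_force: 0.0
```

Request:
jog_arm(motion=[{"dx":0,"dy":0,"dz":0,"spin":-0.93,"hand":0},{"dx":0,"dy":0,"dz":0,"spin":-0.93,"hand":0},{"dx":0,"dy":0,"dz":0,"spin":-0.93,"hand":0},{"dx":0,"dy":0,"dz":0,"spin":-0.93,"hand":0},{"dx":0,"dy":0,"dz":0,"spin":-0.93,"hand":0}])

```text
time: 2.58
eef_pos: [219.1, -531.6, 446.3]
tcp_rot: [-0.0, 0.622, 0.783, 0.0]
wrist_force: [0.2, 0.7, 0.2]
grip_width: 85.5
finger_force: 0.0
```

```bash
python3 -c "
from h import *
to(500,50,445);print(np.round(state()['q'],2))"
```

```text
t 2.58 p [ 219.1 -531.6  446.3] yawx 103.1 w 85.5 F 0.0 wf [0.2 0.7 0.2] -> jog [5.03  4.052 0.013]
[-1.39  0.09  1.28  0.    1.77 -1.61]
```

Request:
jog_arm(motion=[{"dx":1,"dy":0.8,"dz":0,"spin":0,"hand":0},{"dx":1,"dy":0.8,"dz":0,"spin":0,"hand":0},{"dx":1,"dy":0.8,"dz":0,"spin":0,"hand":0},{"dx":1,"dy":0.8,"dz":0,"spin":0,"hand":0}])

```text
time: 2.92
eef_pos: [277.2, -411.6, 447.6]
tcp_rot: [0.001, 0.623, 0.782, 0.001]
wrist_force: [1.1, -0.8, 0.6]
grip_width: 85.0
finger_force: 0.0
```

Request:
jog_arm(motion=[{"dx":1,"dy":0.8,"dz":0,"spin":0,"hand":0},{"dx":1,"dy":0.8,"dz":0,"spin":0,"hand":0},{"dx":1,"dy":0.8,"dz":0,"spin":0,"hand":0},{"dx":1,"dy":0.8,"dz":0,"spin":0,"hand":0}])

```text
time: 3.25
eef_pos: [332.5, -296.2, 447.5]
tcp_rot: [0.001, 0.622, 0.783, 0.001]
wrist_force: [1.1, -0.4, 0.8]
grip_width: 85.1
finger_force: 0.0
```

Request:
jog_arm(motion=[{"dx":1,"dy":0.8,"dz":0,"spin":0,"hand":0},{"dx":1,"dy":0.8,"dz":0,"spin":0,"hand":0},{"dx":1,"dy":0.8,"dz":0,"spin":0,"hand":0},{"dx":1,"dy":0.8,"dz":0,"spin":0,"hand":0}])

```text
time: 3.58
eef_pos: [388.0, -180.8, 447.1]
tcp_rot: [0.001, 0.622, 0.783, 0.001]
wrist_force: [0.6, -0.2, 0.4]
grip_width: 85.0
finger_force: 0.0
```

Request:
jog_arm(motion=[{"dx":1,"dy":0.8,"dz":0,"spin":0,"hand":0},{"dx":1,"dy":0.8,"dz":0,"spin":0,"hand":0},{"dx":1,"dy":0.8,"dz":0,"spin":0,"hand":0},{"dx":1,"dy":0.8,"dz":0,"spin":0,"hand":0}])

```text
time: 3.92
eef_pos: [443.4, -65.5, 446.5]
tcp_rot: [-0.0, 0.622, 0.783, 0.001]
wrist_force: [-0.1, -0.2, -0.1]
grip_width: 85.7
finger_force: 0.0
```

Request:
jog_arm(motion=[{"dx":1,"dy":0.8,"dz":0,"spin":0,"hand":0},{"dx":1,"dy":0.8,"dz":0,"spin":0,"hand":0},{"dx":1,"dy":0.8,"dz":0,"spin":0,"hand":0},{"dx":1,"dy":0.8,"dz":0,"spin":0,"hand":0}])

```text
time: 4.25
eef_pos: [499.0, 49.4, 445.7]
tcp_rot: [-0.001, 0.622, 0.783, 0.001]
wrist_force: [0.5, 0.1, 0.6]
grip_width: 85.5
finger_force: 0.0
```

```bash
python3 -c "
from h import *
to(636.2,190.3,250);print(np.round(state()['q'],2))"
```

```text
t 4.25 p [499.   49.4 445.7] yawx 103.1 w 85.5 F 0.0 wf [0.5 0.1 0.6] -> jog [1.058 1.654 1.961]
[-0.14 -0.08  1.46  0.    1.76 -0.37]
```

Request:
jog_arm(motion=[{"dx":0.53,"dy":0.83,"dz":0.98,"spin":0,"hand":0.3},{"dx":0.53,"dy":0.83,"dz":0.98,"spin":0,"hand":0.3},{"dx":0.53,"dy":0.83,"dz":0.98,"spin":0,"hand":0.3},{"dx":0.53,"dy":0.83,"dz":0.98,"spin":0,"hand":0.3}])

```text
time: 4.58
eef_pos: [566.6, 116.3, 342.5]
tcp_rot: [-0.003, 0.624, 0.782, -0.002]
wrist_force: [-0.6, -0.6, -1.5]
grip_width: 59.7
finger_force: 0.0
```

Request:
jog_arm(motion=[{"dx":0.53,"dy":0.83,"dz":0.98,"spin":0,"hand":0.3},{"dx":0.53,"dy":0.83,"dz":0.98,"spin":0,"hand":0.3},{"dx":0.53,"dy":0.83,"dz":0.98,"spin":0,"hand":0.3},{"dx":0.53,"dy":0.83,"dz":0.98,"spin":0,"hand":0.3},{"dx":0.53,"dy":0.83,"dz":0.98,"spin":0,"hand":0.3}])

```text
time: 5.0
eef_pos: [634.9, 185.3, 245.3]
tcp_rot: [-0.003, 0.623, 0.782, -0.003]
wrist_force: [-0.1, -0.7, 0.1]
grip_width: 59.5
finger_force: 0.0
```

Run:
```python
from h import *
im=get_image("wrist");save(im,"w1.png");W=world(im,im["range_z"]>-1)
for nm,c,zl,zh,R in(("can",(651,124),57,72,35),("spool",(636,190),25,37,25)):
    P=W[(np.hypot(W[:,0]-c[0],W[:,1]-c[1])<R)&(W[:,2]>zl)&(W[:,2]<zh)]
    if len(P): print(nm,len(P),disc(P),np.round(np.median(P[:,2]),1))
P=W[(W[:,0]>660)&(W[:,0]<800)&(abs(W[:,1]-185)<25)&(W[:,2]>12)&(W[:,2]<100)]
if len(P):print("box190",P[:,0].min(),P[:,2].max())
to(636.2,190.3,60)
```

```text
can 2791 (array([652.5, 127. ,  27.5]), array([652.2, 128.8])) 64.1
spool 1143 (array([636.8, 192.5,  18.5]), array([636.8, 192.8])) 31.1
box190 660.0249584359473 38.54467779885363
t 5.05 p [635.3 184.6 248.1] yawx 102.9 w 59.4 F 0.0 wf [-0.1 -0.5 -0.3] -> jog [0.054 0.03  1.88 ]
```

View pics/w1.png

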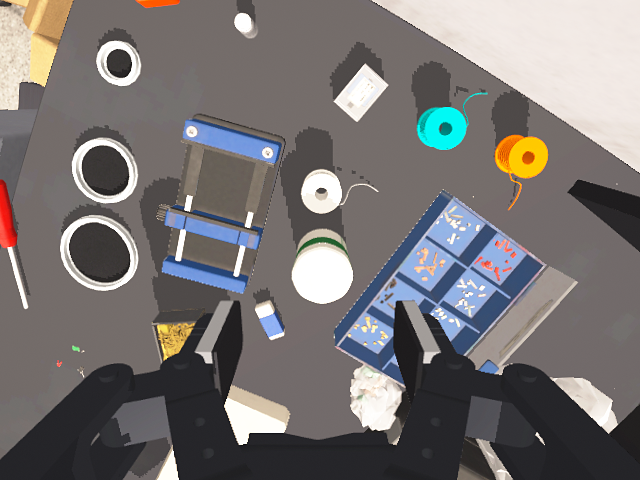

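The wrist view shows the white spool at (321,192), with the clamp edge close on its left at (275,190), the can below it at (322,270) and the box to the right. I'll turn the closing line about 25° more so the left finger clears the clamp.

Request:
jog_arm(motion=[{"dx":0.06,"dy":0.02,"dz":1,"spin":-0.9,"hand":0.42},{"dx":0.06,"dy":0.02,"dz":1,"spin":-0.9,"hand":0.42},{"dx":0.06,"dy":0.02,"dz":1,"spin":-0.9,"hand":0.42},{"dx":0.06,"dy":0.02,"dz":1,"spin":-0.9,"hand":0.42},{"dx":0.06,"dy":0.02,"dz":1,"spin":-0.9,"hand":0.42},{"dx":0.06,"dy":0.02,"dz":1,"spin":-0.9,"hand":0.42},{"dx":0.06,"dy":0.02,"dz":1,"spin":-0.9,"hand":0.42},{"dx":0.06,"dy":0.02,"dz":1,"spin":-0.9,"hand":0.42}])

```text
time: 5.72
eef_pos: [637.5, 191.2, 152.7]
tcp_rot: [0.002, 0.434, 0.901, 0.001]
wrist_force: [0.4, 0.3, 0.1]
grip_width: 49.1
finger_force: 0.0
```

Run:
```python
from h import *
im=get_image("wrist");save(im,"w2.png");W=world(im,im["range_z"]>-1)
for nm,c,zl,zh,R in(("can",(651,124),57,72,35),("spool",(636,190),25,37,25)):
    P=W[(np.hypot(W[:,0]-c[0],W[:,1]-c[1])<R)&(W[:,2]>zl)&(W[:,2]<zh)]
    if len(P): print(nm,len(P),disc(P),np.round(np.median(P[:,2]),1))
P=W[(W[:,0]>560)&(W[:,0]<615)&(abs(W[:,1]-172)<8)&(W[:,2]>12)&(W[:,2]<45)]
if len(P):print("clamp",P[:,0].max(),P[:,2].max())
to(636.4,191.3,60)
```

```text
can 3728 (array([652.6, 127.3,  27.5]), array([654.9, 132.7])) 64.0
spool 1944 (array([636.7, 192.7,  18.5]), array([636.6, 192.9])) 31.1
clamp 582.039299062351 24.514547457927137
t 5.77 p [637.2 191.3 152.2] yawx 128.6 w 49.4 F 0.0 wf [ 0.2  0.5 -0.2] -> jog [ 0.006 -0.009  0.922]
```

View pics/w2.png

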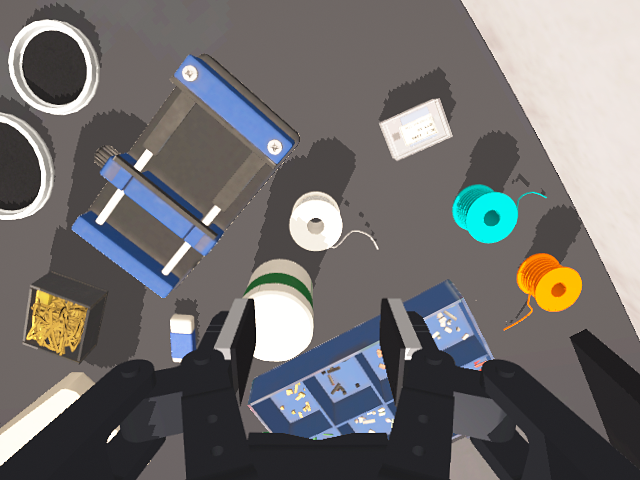

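Request:
jog_arm(motion=[{"dx":0,"dy":0,"dz":0.7,"spin":0,"hand":0.42},{"dx":0,"dy":0,"dz":1,"spin":0,"hand":0.42},{"dx":0,"dy":0,"dz":1,"spin":0,"hand":0.42},{"dx":0,"dy":0,"dz":1,"spin":0,"hand":0.42},{"dx":0,"dy":0,"dz":1,"spin":0,"hand":0.42}])

```text
time: 6.18
eef_pos: [635.8, 191.6, 50.0]
tcp_rot: [-0.001, 0.433, 0.901, -0.0]
wrist_force: [0.6, -0.4, 0.6]
grip_width: 49.7
finger_force: 0.0
```

Request:
jog_arm(motion=[{"dx":0,"dy":0,"dz":0.2,"spin":0,"hand":0.42},{"dx":0,"dy":0,"dz":0.4,"spin":0,"hand":0.42},{"dx":0,"dy":0,"dz":0.4,"spin":0,"hand":0.42},{"dx":0,"dy":0,"dz":0.4,"spin":0,"hand":0.42},{"dx":0,"dy":0,"dz":0.4,"spin":0,"hand":0.42},{"dx":0,"dy":0,"dz":0.4,"spin":0,"hand":0.42}])

```text
time: 6.68
eef_pos: [638.1, 191.9, 13.0]
tcp_rot: [0.002, 0.433, 0.901, 0.001]
wrist_force: [0.6, 0.9, -0.4]
grip_width: 49.6
finger_force: 0.0
```

Run:
```python
from h import *
to(636.6,191.8,4)
```

```text
t 6.68 p [638.1 191.9  13. ] yawx 128.7 w 49.6 F 0.0 wf [ 0.6  0.9 -0.4] -> jog [ 0.009 -0.013  0.09 ]
```

Request:
jog_arm(motion=[{"dx":0.01,"dy":-0.01,"dz":0.08,"spin":0,"hand":0.42},{"dx":0.01,"dy":-0.01,"dz":0.08,"spin":0,"hand":0.42},{"dx":0.01,"dy":-0.01,"dz":0.08,"spin":0,"hand":1},{"dx":0.01,"dy":-0.01,"dz":0.08,"spin":0,"hand":1},{"dx":0.01,"dy":-0.01,"dz":0.08,"spin":0,"hand":1},{"dx":0.01,"dy":-0.01,"dz":0.08,"spin":0,"hand":1},{"dx":0.01,"dy":-0.01,"dz":0.08,"spin":0,"hand":1},{"dx":0.01,"dy":-0.01,"dz":0.08,"spin":0,"hand":1}])

```text
time: 7.35
eef_pos: [634.9, 191.8, 2.4]
tcp_rot: [0.0, 0.433, 0.901, 0.0]
wrist_force: [0.5, 0.3, 0.9]
grip_width: 35.5
finger_force: 59.8
```

Run:
```python
from h import *
to(422.8,160,None)
```

```text
t 7.35 p [634.9 191.8   2.4] yawx 128.7 w 35.5 F 59.8 wf [0.5 0.3 0.9] -> jog [ 1.077 -1.854 -0.   ]
```

Request:
jog_arm(motion=[{"dx":0,"dy":0,"dz":-0.2,"spin":0,"hand":1},{"dx":0,"dy":0,"dz":-0.5,"spin":0,"hand":1},{"dx":0,"dy":0,"dz":-0.8,"spin":0,"hand":1},{"dx":0,"dy":0,"dz":-0.8,"spin":0,"hand":1},{"dx":0,"dy":0,"dz":-0.8,"spin":0,"hand":1}])

```text
time: 7.77
eef_pos: [636.5, 192.0, 84.7]
tcp_rot: [0.002, 0.433, 0.901, 0.001]
wrist_force: [-0.3, 0.2, -1.4]
grip_width: 35.3
finger_force: 60.0
```

Request:
jog_arm(motion=[{"dx":0.1,"dy":-0.2,"dz":0,"spin":0,"hand":1},{"dx":0.27,"dy":-0.5,"dz":0,"spin":0,"hand":1},{"dx":0.45,"dy":-0.75,"dz":0,"spin":0,"hand":1},{"dx":0.54,"dy":-0.93,"dz":0,"spin":0,"hand":1},{"dx":0.54,"dy":-0.93,"dz":0,"spin":0,"hand":1}])

```text
time: 8.18
eef_pos: [522.2, 175.5, 79.3]
tcp_rot: [-0.004, 0.433, 0.902, -0.002]
wrist_force: [0.0, 0.2, -1.4]
grip_width: 35.4
finger_force: 60.2
```

Request:
jog_arm(motion=[{"dx":0.1,"dy":-0.2,"dz":0,"spin":0,"hand":1},{"dx":0.27,"dy":-0.5,"dz":0,"spin":0,"hand":1},{"dx":0.45,"dy":-0.75,"dz":0,"spin":0,"hand":1},{"dx":0.54,"dy":-0.93,"dz":0,"spin":0,"hand":1},{"dx":0.54,"dy":-0.93,"dz":0,"spin":0,"hand":1},{"dx":0.54,"dy":-0.93,"dz":0,"spin":0,"hand":1}])

```text
time: 8.68
eef_pos: [421.3, 159.8, 81.6]
tcp_rot: [-0.0, 0.433, 0.901, -0.0]
wrist_force: [1.7, 0.2, -0.1]
grip_width: 35.3
finger_force: 60.4
```

Run:
```python
from h import *
im=get_image("top");W=world(im,im["range_z"]>-1)
im=get_image("wrist");save(im,"w3.png");W=world(im,im["range_z"]>-1)
for nm,c,r in(("L",(422,71),39),("M",(423,160),30),("S",(427,263),17.5)):
        d=np.hypot(W[:,0]-c[0],W[:,1]-c[1]);P=W[(d<r+12)&(W[:,2]>6)&(W[:,2]<15)]
        if len(P)>10: print(nm,len(P),circ(P,r,c),np.round(np.median(P[:,2]),1))
to(422.8,160,None)
```

```text
L 1009 (array([423.2,  74.7]), 1.1) 9.8
M 1783 (array([423.5, 162.9]), 1.1) 9.9
S 1680 (array([427.5, 265.6]), 1.1) 9.8
t 8.78 p [423.3 159.9  82.3] yawx 128.7 w 35.4 F 60.4 wf [ 0.7  0.1 -0.8] -> jog [ 0.004 -0.003 -0.   ]
```

View pics/w3.png

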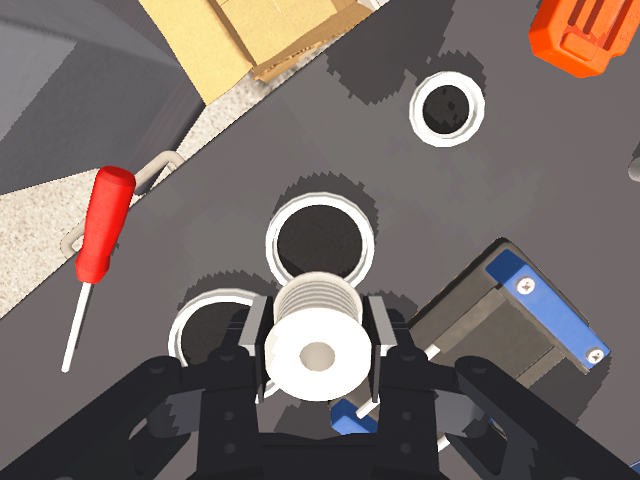

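Request:
jog_arm(motion=[{"dx":0.02,"dy":0.01,"dz":0.3,"spin":0,"hand":1},{"dx":0.02,"dy":0.01,"dz":0.5,"spin":0,"hand":1},{"dx":0.02,"dy":0.01,"dz":0.65,"spin":0,"hand":1},{"dx":0.02,"dy":0.01,"dz":0.7,"spin":0,"hand":1},{"dx":0.02,"dy":0.01,"dz":0.7,"spin":0,"hand":1},{"dx":0.02,"dy":0.01,"dz":0.7,"spin":0,"hand":1},{"dx":0.02,"dy":0.01,"dz":0.7,"spin":0,"hand":1}])

```text
time: 9.37
eef_pos: [423.0, 162.2, 13.2]
tcp_rot: [0.001, 0.433, 0.901, 0.0]
wrist_force: [-0.2, -0.6, -0.2]
grip_width: 35.6
finger_force: 60.4
```

Run:
```python
from h import *
to(423.3,162,6)
```

```text
t 9.37 p [423.  162.2  13.2] yawx 128.7 w 35.6 F 60.4 wf [-0.2 -0.6 -0.2] -> jog [-0.004  0.001  0.072]
```

Request:
jog_arm(motion=[{"dx":0,"dy":0,"dz":0.03,"spin":0,"hand":1},{"dx":0,"dy":0,"dz":0.06,"spin":0,"hand":1},{"dx":0,"dy":0,"dz":0.06,"spin":0,"hand":1},{"dx":0,"dy":0,"dz":0.06,"spin":0,"hand":1},{"dx":0,"dy":0,"dz":0.06,"spin":0,"hand":1}])

```text
time: 9.78
eef_pos: [421.7, 162.1, 6.5]
tcp_rot: [0.0, 0.433, 0.901, 0.0]
wrist_force: [-0.4, 0.6, -1.1]
grip_width: 36.0
finger_force: 60.4
```

Request:
jog_arm(motion=[{"dx":0,"dy":0,"dz":0.01,"spin":0,"hand":1},{"dx":0,"dy":0,"dz":0.01,"spin":0,"hand":1},{"dx":0,"dy":0,"dz":0.01,"spin":0,"hand":1},{"dx":0,"dy":0,"dz":0.01,"spin":0,"hand":1}])

```text
time: 10.12
eef_pos: [421.7, 162.1, 5.4]
tcp_rot: [0.0, 0.433, 0.901, 0.0]
wrist_force: [-0.6, 0.4, -0.4]
grip_width: 35.8
finger_force: 60.7
```

Request:
jog_arm(motion=[{"dx":0,"dy":0,"dz":0.005,"spin":0,"hand":0.55},{"dx":0,"dy":0,"dz":0.005,"spin":0,"hand":0.5},{"dx":0,"dy":0,"dz":0.005,"spin":0,"hand":0.42},{"dx":0,"dy":0,"dz":0.005,"spin":0,"hand":0.42},{"dx":0,"dy":0,"dz":0.005,"spin":0,"hand":0.42}])

```text
time: 10.53
eef_pos: [422.2, 162.3, 4.5]
tcp_rot: [0.001, 0.433, 0.901, 0.001]
wrist_force: [4.8, 4.2, -10.1]
grip_width: 43.3
finger_force: 56.2
```

Request:
jog_arm(motion=[{"dx":0,"dy":0,"dz":-0.2,"spin":0,"hand":0.42},{"dx":0,"dy":0,"dz":-0.5,"spin":0,"hand":0.42},{"dx":0,"dy":0,"dz":-1,"spin":0,"hand":0.25},{"dx":0,"dy":0,"dz":-1,"spin":0,"hand":0.25},{"dx":0,"dy":0,"dz":-1,"spin":0,"hand":0.25},{"dx":0,"dy":0,"dz":-1,"spin":0,"hand":0.25},{"dx":0,"dy":0,"dz":-1,"spin":0,"hand":0.25}])

```text
time: 11.12
eef_pos: [420.4, 161.9, 103.5]
tcp_rot: [-0.001, 0.433, 0.901, -0.001]
wrist_force: [0.2, -0.8, -0.5]
grip_width: 64.1
finger_force: 0.0
```

Run:
```python
from h import *
im=get_image("wrist");W=world(im,im["range_z"]>-1)
P=W[(np.hypot(W[:,0]-423,W[:,1]-162)<26)&(W[:,2]>27)&(W[:,2]<40)]
print("spool",len(P),disc(P),np.round(np.percentile(P[:,2],[2,50,98]),1))
d=np.hypot(W[:,0]-423,W[:,1]-162);P=W[(d<42)&(d>26)&(W[:,2]>6)&(W[:,2]<13)]
print("M",circ(P,30,(423,162)))
to(652,126,None)
```

```text
spool 2845 (array([423.6, 162.5,  18.8]), array([423.1, 162.6])) [31.3 34.1 35.4]
M (array([423.7, 162.9]), 1.1)
t 11.17 p [420.2 161.8 103.1] yawx 128.7 w 64.0 F 0.0 wf [-1.3 -0.5 -0.7] -> jog [-1.728  1.586 -0.008]
```

Request:
jog_arm(motion=[{"dx":-0.86,"dy":0.8,"dz":0,"spin":0,"hand":0.16},{"dx":-0.86,"dy":0.8,"dz":0,"spin":0,"hand":0.16},{"dx":-0.86,"dy":0.8,"dz":0,"spin":0,"hand":0.16},{"dx":-0.86,"dy":0.8,"dz":0,"spin":0,"hand":0.16}])

```text
time: 11.5
eef_pos: [542.8, 143.3, 103.3]
tcp_rot: [0.001, 0.434, 0.901, 0.0]
wrist_force: [-0.4, -0.8, -0.3]
grip_width: 71.3
finger_force: 0.0
```

Request:
jog_arm(motion=[{"dx":-0.86,"dy":0.8,"dz":0,"spin":0,"hand":0.16},{"dx":-0.86,"dy":0.8,"dz":0,"spin":0,"hand":0.16},{"dx":-0.86,"dy":0.8,"dz":0,"spin":0,"hand":0.16},{"dx":-0.86,"dy":0.8,"dz":0,"spin":0,"hand":0.16},{"dx":-0.86,"dy":0.8,"dz":0,"spin":0,"hand":0.16},{"dx":-0.86,"dy":0.8,"dz":0,"spin":0,"hand":0.16},{"dx":-0.86,"dy":0.8,"dz":0,"spin":0,"hand":0.16}])

```text
time: 12.08
eef_pos: [652.0, 128.2, 103.4]
tcp_rot: [-0.001, 0.433, 0.901, -0.001]
wrist_force: [0.2, 0.3, -0.1]
grip_width: 71.7
finger_force: 0.0
```

Run:
```python
from h import *
im=get_image("wrist");save(im,"w4.png");W=world(im,im["range_z"]>-1)
P=W[(np.hypot(W[:,0]-652,W[:,1]-126)<35)&(W[:,2]>57)&(W[:,2]<72)]
if len(P):print("can",len(P),disc(P))
im=get_image("top");W=world(im,im["range_z"]>-1);d=np.hypot(W[:,0]-423,W[:,1]-160)
P=W[(d<17)&(W[:,2]>24)&(W[:,2]<50)];print("spool plane",disc(P),np.round(np.linalg.lstsq(np.c_[P[:,:2]-[423,160],np.ones(len(P))],P[:,2],rcond=None)[0],3))
to(652,126.5,30)
```

```text
can 8598 (array([652.4, 127.1,  27.5]), array([651.1, 128.9]))
spool plane (array([0., 0., 0.]), array([nan, nan])) [0. 0. 0.]
t 12.18 p [652.7 128.2 104.5] yawx 128.7 w 71.9 F 0.0 wf [-0.5 -0.5  0.4] -> jog [-0.01  -0.016  0.745]h.py:18: RuntimeWarning: Mean of empty slice.
  (x,y),r=cv2.minEnclosingCircle(P[:,:2].astype(np.float32)); return np.round([x,y,r],1),np.round(P[:,:2].mean(0),1)
  ret = um.true_divide(
```

View pics/w4.png

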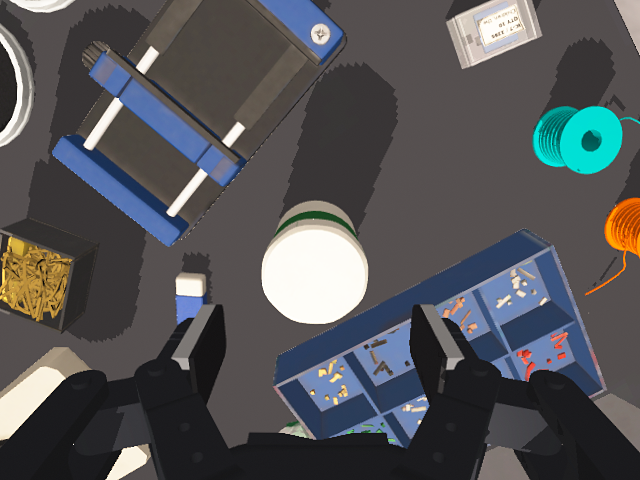

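Request:
jog_arm(motion=[{"dx":-0.01,"dy":0,"dz":0.3,"spin":0,"hand":0.16},{"dx":-0.01,"dy":0,"dz":0.55,"spin":0,"hand":0.16},{"dx":-0.01,"dy":0,"dz":0.74,"spin":0,"hand":0.16},{"dx":-0.01,"dy":0,"dz":0.74,"spin":0,"hand":0.16},{"dx":-0.01,"dy":0,"dz":0.74,"spin":0,"hand":0.16},{"dx":-0.01,"dy":0,"dz":0.74,"spin":0,"hand":0.16}])

```text
time: 12.68
eef_pos: [655.4, 127.3, 32.5]
tcp_rot: [0.001, 0.433, 0.901, 0.0]
wrist_force: [0.3, 0.2, 0.8]
grip_width: 72.1
finger_force: 0.0
```

Request:
jog_arm(motion=[{"dx":0,"dy":0,"dz":0,"spin":0,"hand":0.3},{"dx":0,"dy":0,"dz":0,"spin":0,"hand":1},{"dx":0,"dy":0,"dz":0,"spin":0,"hand":1},{"dx":0,"dy":0,"dz":0,"spin":0,"hand":1},{"dx":0,"dy":0,"dz":0,"spin":0,"hand":1},{"dx":0,"dy":0,"dz":0,"spin":0,"hand":1}])

```text
time: 13.18
eef_pos: [656.0, 126.9, 33.5]
tcp_rot: [0.001, 0.433, 0.901, 0.001]
wrist_force: [-0.7, 0.3, 5.9]
grip_width: 53.7
finger_force: 61.9
```

Run:
```python
from h import *
to(652-229,126.5-52,None)
```

```text
t 13.18 p [656.  126.9  33.5] yawx 128.7 w 53.7 F 61.9 wf [-0.7  0.3  5.9] -> jog [ 1.047 -2.147 -0.007]
```

Request:
jog_arm(motion=[{"dx":0,"dy":0,"dz":-0.2,"spin":0,"hand":1},{"dx":0,"dy":0,"dz":-0.5,"spin":0,"hand":1},{"dx":0,"dy":0,"dz":-0.7,"spin":0,"hand":1},{"dx":0,"dy":0,"dz":-0.7,"spin":0,"hand":1},{"dx":0,"dy":0,"dz":-0.7,"spin":0,"hand":1}])

```text
time: 13.6
eef_pos: [656.1, 127.1, 103.1]
tcp_rot: [0.002, 0.433, 0.901, 0.001]
wrist_force: [-0.7, -0.5, -1.8]
grip_width: 53.1
finger_force: 63.5
```

Request:
jog_arm(motion=[{"dx":0.1,"dy":-0.2,"dz":0,"spin":0,"hand":1},{"dx":0.25,"dy":-0.5,"dz":0,"spin":0,"hand":1},{"dx":0.35,"dy":-0.72,"dz":0,"spin":0,"hand":1}])

```text
time: 13.85
eef_pos: [573.0, 109.3, 98.3]
tcp_rot: [-0.002, 0.433, 0.901, -0.001]
wrist_force: [-0.2, -0.8, -2.9]
grip_width: 53.2
finger_force: 63.9
```

Request:
jog_arm(motion=[{"dx":0.15,"dy":-0.3,"dz":0,"spin":0,"hand":1},{"dx":0.25,"dy":-0.5,"dz":0,"spin":0,"hand":1},{"dx":0.35,"dy":-0.72,"dz":0,"spin":0,"hand":1}])

```text
time: 14.1
eef_pos: [495.6, 91.6, 99.0]
tcp_rot: [-0.001, 0.433, 0.901, -0.001]
wrist_force: [1.1, 0.4, -2.3]
grip_width: 53.6
finger_force: 63.9
```

Request:
jog_arm(motion=[{"dx":0.15,"dy":-0.3,"dz":0,"spin":0,"hand":1},{"dx":0.25,"dy":-0.5,"dz":0,"spin":0,"hand":1},{"dx":0.35,"dy":-0.72,"dz":0,"spin":0,"hand":1},{"dx":0.35,"dy":-0.72,"dz":0,"spin":0,"hand":1},{"dx":0.35,"dy":-0.72,"dz":0,"spin":0,"hand":1},{"dx":0.35,"dy":-0.72,"dz":0,"spin":0,"hand":1},{"dx":0.35,"dy":-0.72,"dz":0,"spin":0,"hand":1}])

```text
time: 14.68
eef_pos: [421.2, 74.0, 100.7]
tcp_rot: [0.0, 0.433, 0.901, 0.0]
wrist_force: [0.4, -0.3, -1.7]
grip_width: 53.2
finger_force: 63.9
```

Run:
```python
from h import *
im=get_image("wrist");save(im,"w5.png");W=world(im,im["range_z"]>-1)
p=state()["eef_pos"]
for z0 in(90,100,125):
  P=W[(np.hypot(W[:,0]-p[0],W[:,1]-p[1])<33)&(W[:,2]>z0)&(W[:,2]<145)]
  if len(P):print("can",len(P),disc(P),np.round(np.percentile(P[:,2],[2,50,98]),1))
P=P[abs(P[:,2]-np.median(P[:,2]))<6]
print(np.round(np.linalg.lstsq(np.c_[P[:,:2]-p[:2],np.ones(len(P))],P[:,2],rcond=None)[0],3))
d=np.hypot(W[:,0]-422,W[:,1]-74);P=W[(d<52)&(W[:,2]>6)&(W[:,2]<13)]
if len(P):print("L",len(P),circ(P,39,(423,74)))
P=W[(np.hypot(W[:,0]-423,W[:,1]-162)<26)&(W[:,2]>25)&(W[:,2]<42)]
print("spool",disc(P),np.round(np.linalg.lstsq(np.c_[P[:,:2]-[423,162],np.ones(len(P))],P[:,2],rcond=None)[0],3))
to(423,74.5,None)
```

```text
can 25112 (array([419.1,  76.7,  32.2]), array([416.6,  80.8])) [ 96.3 131.4 142. ]
can 24358 (array([419.1,  76.7,  32.2]), array([416.9,  80.4])) [105.1 131.4 142. ]
can 21194 (array([419.1,  76.7,  32.2]), array([418.4,  78.9])) [127.1 131.6 142.1]
[ 3.00000e-03 -2.40000e-02  1.31549e+02]
L 1648 (array([423.2,  73.3]), 1.0)
spool (array([425.6, 161.6,  21. ]), array([423. , 162.6])) [-1.0000e-02 -1.0000e-03  3.3838e+01]
t 14.73 p [421.2  74.  100.7] yawx 128.7 w 53.4 F 63.9 wf [-0.3 -0.3 -3.1] -> jog [-0.008  0.017  0.   ]
```

View pics/w5.png

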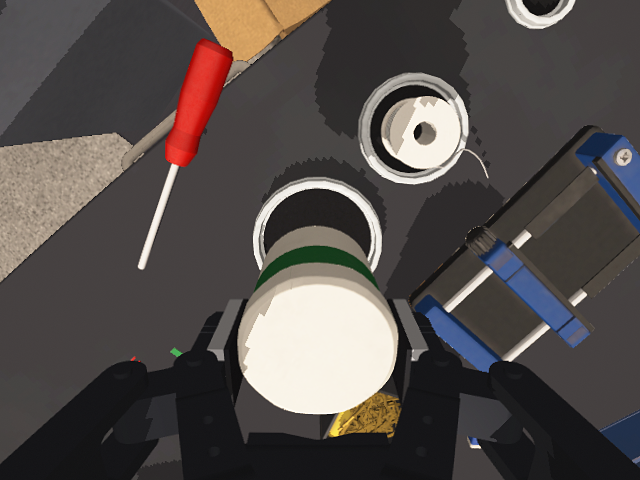

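Run:
```python
from h import *
im=get_image("wrist");px=im["pixels"].min(2)
W=world(im,(px>150)&(im["range_z"]>0))
P=W[(np.hypot(W[:,0]-421,W[:,1]-76)<40)&(abs(W[:,2]-131.5)<2.5)]
h=cv2.convexHull(P[:,:2].astype(np.float32))[:,0]
print(disc(P),circ(h,27.5,(421,76)),len(P))
to(423,74.5,36.5)
```

```text
(array([421.2,  76.6,  27.6]), array([419.4,  78.7])) (array([421. ,  76.5]), 0.6) 17181
t 14.78 p [421.1  74.  100.7] yawx 128.7 w 53.3 F 63.9 wf [-0.1  0.9 -1.5] -> jog [-0.008  0.018  0.642]
```

Request:
jog_arm(motion=[{"dx":-0.03,"dy":0,"dz":0.2,"spin":0,"hand":1},{"dx":-0.03,"dy":0,"dz":0.4,"spin":0,"hand":1},{"dx":-0.03,"dy":0,"dz":0.52,"spin":0,"hand":1},{"dx":-0.03,"dy":0,"dz":0.58,"spin":0,"hand":1},{"dx":-0.03,"dy":0,"dz":0.6,"spin":0,"hand":1},{"dx":-0.03,"dy":0,"dz":0.63,"spin":0,"hand":1},{"dx":-0.03,"dy":0,"dz":0.63,"spin":0,"hand":1},{"dx":-0.03,"dy":0,"dz":0.63,"spin":0,"hand":1}])

```text
time: 15.45
eef_pos: [422.9, 71.6, 38.3]
tcp_rot: [0.001, 0.433, 0.901, 0.0]
wrist_force: [0.1, -0.4, -1.3]
grip_width: 53.2
finger_force: 64.0
```

Run:
```python
from h import *
im=get_image("wrist");px=im["pixels"].min(2)
W=world(im,(px>150)&(im["range_z"]>0))
P=W[(np.hypot(W[:,0]-423,W[:,1]-74)<40)&(abs(W[:,2]-68)<4)]
h=cv2.convexHull(P[:,:2].astype(np.float32))[:,0]
print(circ(h,27.5,(421,76)),np.median(P[:,2]))
to(423,73.8,36)
```

```text
(array([422.7,  74.1]), 0.6) 69.17736165720149
t 15.5 p [423.   71.6  38.4] yawx 128.7 w 53.2 F 64.0 wf [ 0.6  0.1 -1.3] -> jog [0.017 0.014 0.024]
```

Request:
jog_arm(motion=[{"dx":0,"dy":0,"dz":0.02,"spin":0,"hand":1},{"dx":0,"dy":0,"dz":0.02,"spin":0,"hand":1},{"dx":0,"dy":0,"dz":0.02,"spin":0,"hand":1},{"dx":0,"dy":0,"dz":0.02,"spin":0,"hand":1}])

```text
time: 15.83
eef_pos: [423.2, 71.6, 36.5]
tcp_rot: [0.001, 0.433, 0.901, 0.0]
wrist_force: [-0.0, -0.3, 4.9]
grip_width: 53.1
finger_force: 64.2
```

Request:
jog_arm(motion=[{"dx":0,"dy":0,"dz":0,"spin":0,"hand":0.32},{"dx":0,"dy":0,"dz":0,"spin":0,"hand":0.28},{"dx":0,"dy":0,"dz":0,"spin":0,"hand":0.22},{"dx":0,"dy":0,"dz":0,"spin":0,"hand":0.18},{"dx":0,"dy":0,"dz":0,"spin":0,"hand":0.18}])

```text
time: 16.25
eef_pos: [422.0, 71.7, 35.6]
tcp_rot: [-0.0, 0.433, 0.901, -0.0]
wrist_force: [0.7, -0.1, -0.3]
grip_width: 70.0
finger_force: 0.0
```

Request:
jog_arm(motion=[{"dx":0,"dy":0,"dz":-0.2,"spin":0,"hand":0.18},{"dx":0,"dy":0,"dz":-0.5,"spin":0,"hand":0.18},{"dx":0,"dy":0,"dz":-0.8,"spin":0,"hand":0.18},{"dx":0,"dy":0,"dz":-0.8,"spin":0,"hand":0.18},{"dx":0,"dy":0,"dz":-0.8,"spin":0,"hand":0.18},{"dx":0,"dy":0,"dz":-0.8,"spin":0,"hand":0.18}])

```text
time: 16.75
eef_pos: [421.9, 71.7, 115.4]
tcp_rot: [-0.0, 0.433, 0.901, -0.0]
wrist_force: [-0.7, -0.2, -1.1]
grip_width: 70.3
finger_force: 0.0
```

Run:
```python
from h import *
im=get_image("wrist");px=im["pixels"].min(2)
W=world(im,(px>150)&(im["range_z"]>0))
P=W[(np.hypot(W[:,0]-423,W[:,1]-74)<33)&(abs(W[:,2]-67)<5)]
h=cv2.convexHull(P[:,:2].astype(np.float32))[:,0]
print(circ(h,27.5,(421,76)),np.median(P[:,2]),np.round(np.linalg.lstsq(np.c_[P[:,:2]-[423,74],np.ones(len(P))],P[:,2],rcond=None)[0],3))
to(542,315,None)
```

```text
(array([422. ,  73.4]), 0.5) 67.10082270704352 [ 4.0000e-03 -4.0000e-03  6.7067e+01]
t 16.8 p [421.4  71.7 114.8] yawx 128.7 w 70.0 F 0.0 wf [ 0.   0.9 -0.8] -> jog [ 1.145e+00  2.462e+00 -2.000e-03]
```

Request:
jog_arm(motion=[{"dx":0.38,"dy":0.82,"dz":0,"spin":0,"hand":0.45},{"dx":0.38,"dy":0.82,"dz":0,"spin":0,"hand":0.45},{"dx":0.38,"dy":0.82,"dz":0,"spin":0,"hand":0.45}])

```text
time: 17.05
eef_pos: [463.8, 156.0, 114.8]
tcp_rot: [-0.0, 0.433, 0.902, 0.001]
wrist_force: [-0.6, -0.1, -0.3]
grip_width: 46.9
finger_force: 0.0
```

Request:
jog_arm(motion=[{"dx":0.38,"dy":0.82,"dz":0,"spin":0,"hand":0.45},{"dx":0.38,"dy":0.82,"dz":0,"spin":0,"hand":0.45},{"dx":0.38,"dy":0.82,"dz":0,"spin":0,"hand":0.45}])

```text
time: 17.3
eef_pos: [504.0, 237.5, 114.3]
tcp_rot: [-0.0, 0.432, 0.902, 0.001]
wrist_force: [-0.9, -0.6, -0.5]
grip_width: 46.9
finger_force: 0.0
```

Request:
jog_arm(motion=[{"dx":0.38,"dy":0.82,"dz":0,"spin":0,"hand":0.45},{"dx":0.38,"dy":0.82,"dz":0,"spin":0,"hand":0.45},{"dx":0.38,"dy":0.82,"dz":0,"spin":0,"hand":0.45},{"dx":0.38,"dy":0.82,"dz":0,"spin":0,"hand":0.45},{"dx":0.38,"dy":0.82,"dz":0,"spin":0,"hand":0.45},{"dx":0.38,"dy":0.82,"dz":0,"spin":0,"hand":0.45},{"dx":0.38,"dy":0.82,"dz":0,"spin":0,"hand":0.45}])

```text
time: 17.88
eef_pos: [542.3, 312.9, 115.2]
tcp_rot: [-0.0, 0.434, 0.901, -0.001]
wrist_force: [0.2, -0.8, 0.1]
grip_width: 47.1
finger_force: 0.0
```

Run:
```python
from h import *
im=get_image("wrist");save(im,"w6.png");W=world(im,im["range_z"]>-1)
P=W[(np.hypot(W[:,0]-542,W[:,1]-316)<15)&(W[:,2]>34)&(W[:,2]<46)]
if len(P):print("vial",len(P),disc(P),np.median(P[:,2]))
to(542,315,15)
```

```text
vial 451 (array([542.8, 318.1,   7.3]), array([542. , 318.5])) 39.39507196818272
t 17.93 p [542.6 313.1 115.6] yawx 128.6 w 46.9 F 0.0 wf [-0.9 -0.  -0.2] -> jog [0.019 0.008 1.006]
```

View pics/w6.png

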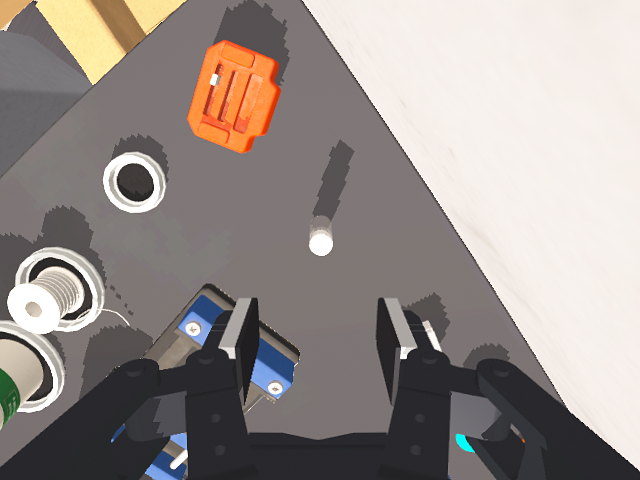

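Request:
jog_arm(motion=[{"dx":0.03,"dy":0.015,"dz":0.3,"spin":0,"hand":0.45},{"dx":0.03,"dy":0.015,"dz":0.6,"spin":0,"hand":0.45},{"dx":0.03,"dy":0.015,"dz":0.8,"spin":0,"hand":0.45},{"dx":0.03,"dy":0.015,"dz":0.95,"spin":0,"hand":0.45},{"dx":0.03,"dy":0.015,"dz":1,"spin":0,"hand":0.45},{"dx":0.03,"dy":0.015,"dz":1,"spin":0,"hand":0.45},{"dx":0.03,"dy":0.015,"dz":1,"spin":0,"hand":0.45}])

```text
time: 18.52
eef_pos: [542.9, 317.3, 16.6]
tcp_rot: [0.0, 0.433, 0.901, 0.0]
wrist_force: [0.4, 0.1, 0.8]
grip_width: 47.0
finger_force: 0.0
```

Request:
jog_arm(motion=[{"dx":0,"dy":0,"dz":0,"spin":0,"hand":0.6},{"dx":0,"dy":0,"dz":0,"spin":0,"hand":0.7},{"dx":0,"dy":0,"dz":0,"spin":0,"hand":0.75},{"dx":0,"dy":0,"dz":0,"spin":0,"hand":0.8},{"dx":0,"dy":0,"dz":0,"spin":0,"hand":0.85},{"dx":0,"dy":0,"dz":0,"spin":0,"hand":1},{"dx":0,"dy":0,"dz":0,"spin":0,"hand":1},{"dx":0,"dy":0,"dz":0,"spin":0,"hand":1}])

```text
time: 19.18
eef_pos: [542.8, 317.8, 16.7]
tcp_rot: [0.0, 0.433, 0.901, 0.0]
wrist_force: [-1.8, -1.6, 5.9]
grip_width: 11.3
finger_force: 58.5
```

Run:
```python
from h import *
to(None,None,None)
```

```text
t 19.18 p [542.8 317.8  16.7] yawx 128.7 w 11.3 F 58.5 wf [-1.8 -1.6  5.9] -> jog [0. 0. 0.]
```

Request:
jog_arm(motion=[{"dx":0,"dy":0,"dz":-0.2,"spin":0,"hand":1},{"dx":0,"dy":0,"dz":-0.5,"spin":0,"hand":1},{"dx":0,"dy":0,"dz":-0.6,"spin":0,"hand":1},{"dx":0,"dy":0,"dz":-0.6,"spin":0,"hand":1}])

```text
time: 19.52
eef_pos: [544.8, 318.6, 79.2]
tcp_rot: [0.002, 0.433, 0.901, 0.002]
wrist_force: [1.1, -0.6, 0.3]
grip_width: 11.3
finger_force: 58.6
```

Request:
jog_arm(motion=[{"dx":0.05,"dy":-0.2,"dz":0,"spin":0,"hand":1},{"dx":0.1,"dy":-0.45,"dz":0,"spin":0,"hand":1},{"dx":0.155,"dy":-0.61,"dz":0,"spin":0,"hand":1}])

```text
time: 19.77
eef_pos: [482.4, 290.4, 73.7]
tcp_rot: [-0.001, 0.433, 0.901, -0.001]
wrist_force: [1.1, 0.7, -1.2]
grip_width: 11.6
finger_force: 58.7
```

Request:
jog_arm(motion=[{"dx":0.07,"dy":-0.3,"dz":0,"spin":0,"hand":1},{"dx":0.12,"dy":-0.5,"dz":0,"spin":0,"hand":1},{"dx":0.155,"dy":-0.61,"dz":0,"spin":0,"hand":1},{"dx":0.155,"dy":-0.61,"dz":0,"spin":0,"hand":1},{"dx":0.155,"dy":-0.61,"dz":0,"spin":0,"hand":1},{"dx":0.155,"dy":-0.61,"dz":0,"spin":0,"hand":1}])

```text
time: 20.27
eef_pos: [428.6, 265.8, 75.6]
tcp_rot: [0.0, 0.433, 0.901, 0.0]
wrist_force: [0.3, 0.3, -1.0]
grip_width: 11.6
finger_force: 58.7
```

Run:
```python
from h import *
im=get_image("wrist");save(im,"w7.png");W=world(im,im["range_z"]>-1)
to(427.3,265,20)
p=state()["eef_pos"]
P=W[(np.hypot(W[:,0]-p[0],W[:,1]-p[1])<12)&(abs(W[:,2]-100)<3.5)]
if len(P):print("vial",len(P),disc(P),np.median(P[:,2]))
P=W[(np.hypot(W[:,0]-427,W[:,1]-264)<30)&(W[:,2]>6)&(W[:,2]<13)]
if len(P):print("S",len(P),circ(P,17.5,(427,265)))
```

```text
t 20.32 p [428.8 265.9  75.7] yawx 128.7 w 11.6 F 58.7 wf [ 1.1 -0.2 -0.4] -> jog [ 0.002 -0.018  0.557]
vial 1130 (array([428.6, 266. ,  11.7]), array([428.3, 268. ])) 98.37960553464598
S 1291 (array([427.7, 266.5]), 1.1)
```

View pics/w7.png

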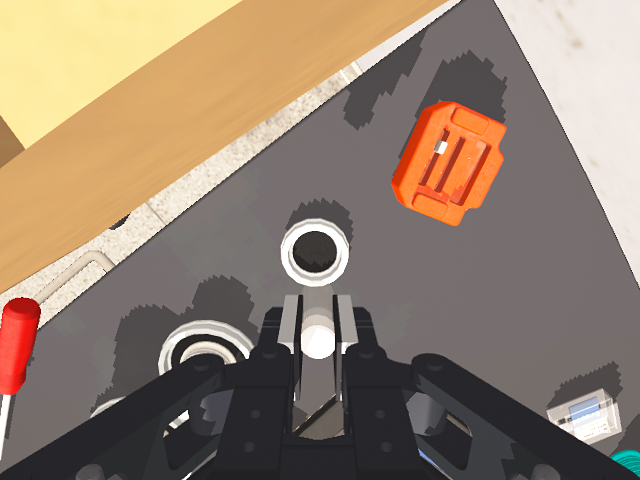

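Run:
```python
from h import *
im=get_image("wrist");m=np.zeros((480,640),bool);m[322:362,300:338]=1
m&=im["pixels"].min(2)>225
P=world(im,m);P=P[abs(P[:,2]-np.median(P[:,2]))<2.5];print(len(P),disc(P),np.round(np.percentile(P[:,2],[5,50,95]),1))
to(427.3,265,20)
```

```text
929 (array([429. , 267.3,   7.1]), array([429. , 267.9])) [97.4 98.4 99.3]
t 20.37 p [428.8 265.9  75.7] yawx 128.7 w 11.9 F 58.7 wf [-0.7 -0.3 -0.2] -> jog [ 0.002 -0.018  0.557]
```

Request:
jog_arm(motion=[{"dx":0,"dy":-0.02,"dz":0.2,"spin":0,"hand":1},{"dx":0,"dy":-0.02,"dz":0.35,"spin":0,"hand":1},{"dx":0,"dy":-0.02,"dz":0.45,"spin":0,"hand":1},{"dx":0,"dy":-0.02,"dz":0.5,"spin":0,"hand":1},{"dx":0,"dy":-0.02,"dz":0.53,"spin":0,"hand":1},{"dx":0,"dy":-0.02,"dz":0.53,"spin":0,"hand":1},{"dx":0,"dy":-0.02,"dz":0.53,"spin":0,"hand":1}])

```text
time: 20.95
eef_pos: [426.7, 264.6, 23.2]
tcp_rot: [0.0, 0.433, 0.901, 0.0]
wrist_force: [-0.5, 0.1, -0.6]
grip_width: 11.7
finger_force: 58.7
```

Request:
jog_arm(motion=[{"dx":0,"dy":0,"dz":0.015,"spin":0,"hand":1},{"dx":0,"dy":0,"dz":0.015,"spin":0,"hand":1},{"dx":0,"dy":0,"dz":0.015,"spin":0,"hand":1},{"dx":0,"dy":0,"dz":0.015,"spin":0,"hand":1}])

```text
time: 21.28
eef_pos: [426.4, 264.5, 21.6]
tcp_rot: [0.0, 0.433, 0.901, 0.0]
wrist_force: [-0.1, -0.4, -0.6]
grip_width: 11.5
finger_force: 58.7
```

Run:
```python
from h import *
im=get_image("wrist");m=np.zeros((480,640),bool);m[300:380,300:338]=1
m&=im["pixels"].min(2)>225
P=world(im,m);P=P[abs(P[:,2]-np.median(P[:,2]))<2.5];print(len(P),disc(P),np.round(np.percentile(P[:,2],[5,50,95]),1))
to(427.3,265,20)
```

```text
932 (array([427.1, 266.5,   7.2]), array([426.6, 266.5])) [43.5 44.4 45.4]
t 21.33 p [426.4 264.5  21.6] yawx 128.7 w 11.6 F 58.7 wf [ 0.1 -0.3 -0.1] -> jog [-0.001  0.011  0.016]
```

1.4 mm left to go; lower until the contact force shows, then release.

Request:
jog_arm(motion=[{"dx":0,"dy":0,"dz":0.016,"spin":0,"hand":1},{"dx":0,"dy":0,"dz":0.016,"spin":0,"hand":1},{"dx":0,"dy":0,"dz":0.016,"spin":0,"hand":1},{"dx":0,"dy":0,"dz":0.016,"spin":0,"hand":1}])

```text
time: 21.67
eef_pos: [426.3, 264.4, 19.7]
tcp_rot: [0.0, 0.433, 0.901, 0.0]
wrist_force: [0.4, -0.0, 0.8]
grip_width: 11.8
finger_force: 58.8
```

Request:
jog_arm(motion=[{"dx":0,"dy":0,"dz":0,"spin":0,"hand":0.8},{"dx":0,"dy":0,"dz":0,"spin":0,"hand":0.75},{"dx":0,"dy":0,"dz":0,"spin":0,"hand":0.7},{"dx":0,"dy":0,"dz":0,"spin":0,"hand":0.6},{"dx":0,"dy":0,"dz":0,"spin":0,"hand":0.5},{"dx":0,"dy":0,"dz":0,"spin":0,"hand":0.5}])

```text
time: 22.17
eef_pos: [426.2, 264.4, 19.7]
tcp_rot: [-0.0, 0.433, 0.901, -0.0]
wrist_force: [0.2, -0.2, -0.5]
grip_width: 42.5
finger_force: 0.0
```

Request:
jog_arm(motion=[{"dx":0,"dy":0,"dz":-0.2,"spin":0,"hand":0.5},{"dx":0,"dy":0,"dz":-0.5,"spin":0,"hand":0.5},{"dx":0,"dy":0,"dz":-1,"spin":0,"hand":0.5},{"dx":0,"dy":0,"dz":-1,"spin":0,"hand":0.5},{"dx":0,"dy":0,"dz":-1,"spin":0,"hand":0.5},{"dx":0,"dy":0,"dz":-1,"spin":0,"hand":0.5},{"dx":0,"dy":0,"dz":-1,"spin":0,"hand":0.5}])

```text
time: 22.75
eef_pos: [425.1, 264.0, 118.3]
tcp_rot: [-0.001, 0.433, 0.901, -0.001]
wrist_force: [0.2, 0.0, -0.2]
grip_width: 42.6
finger_force: 0.0
```

Request:
jog_arm(motion=[{"dx":-0.3,"dy":0.6,"dz":-0.8,"spin":0,"hand":0.3},{"dx":-0.3,"dy":0.6,"dz":-0.8,"spin":0,"hand":0.3},{"dx":-0.3,"dy":0.6,"dz":-0.8,"spin":0,"hand":0.3},{"dx":-0.3,"dy":0.6,"dz":-0.8,"spin":0,"hand":0.3},{"dx":-0.3,"dy":0.6,"dz":-0.8,"spin":0,"hand":0.3},{"dx":-0.3,"dy":0.6,"dz":-0.8,"spin":0,"hand":0.3},{"dx":-0.3,"dy":0.6,"dz":-0.8,"spin":0,"hand":0.3}])

```text
time: 23.33
eef_pos: [489.5, 277.9, 196.9]
tcp_rot: [-0.002, 0.433, 0.901, -0.002]
wrist_force: [0.2, -0.3, -0.0]
grip_width: 59.6
finger_force: 0.0
```

Run:
```python
from h import *
to(None,None,None)
im=get_image("wrist");save(im,"w8.png");W=world(im,im["range_z"]>-1)
for nm,c,zl,zh,R,r in(("can",(423,74),60,72,33,39),("spool",(423,162),29,40,24,30),("vial",(427,266),38,48,13,17.5)):
    d=np.hypot(W[:,0]-c[0],W[:,1]-c[1]);P=W[(d<R)&(W[:,2]>zl)&(W[:,2]<zh)]
    if len(P): print(nm,len(P),disc(P),np.round(np.percentile(P[:,2],[5,50,95]),1))
    P=W[(d<r+12)&(W[:,2]>6)&(W[:,2]<12)]
    if len(P): print("holder",circ(P,r,c))
for l in("eraser","chip_case"):
  for n in("wrist","scene"):
    j=im if n=="wrist" else get_image(n)
    for d in cut_out(j,l)[:1]: print(l,n,d["score"],np.round(np.median(world(j,d["region"]),0)))
```

```text
t 23.33 p [489.5 277.9 196.9] yawx 128.7 w 59.6 F 0.0 wf [ 0.2 -0.3 -0. ] -> jog [0. 0. 0.]
can 2103 (array([422.1,  75. ,  27.5]), array([417.1,  81.8])) [62.1 66.9 68.1]
holder (array([422.9,  73. ]), 2.3)
spool 1267 (array([423.1, 162.4,  18.9]), array([423.1, 162.6])) [32.5 34.  35.1]
holder (array([423.6, 162.4]), 2.3)
vial 272 (array([427.2, 265.3,   7.1]), array([427. , 265.8])) [40.2 42.4 43.6]
holder (array([427.9, 266. ]), 1.4)
eraser wrist 0.74 [427.  93.   4.]
eraser scene 0.77 [613.  34.  11.]
chip_case wrist 0.56 [647. 288.  17.]
```

View pics/w8.png

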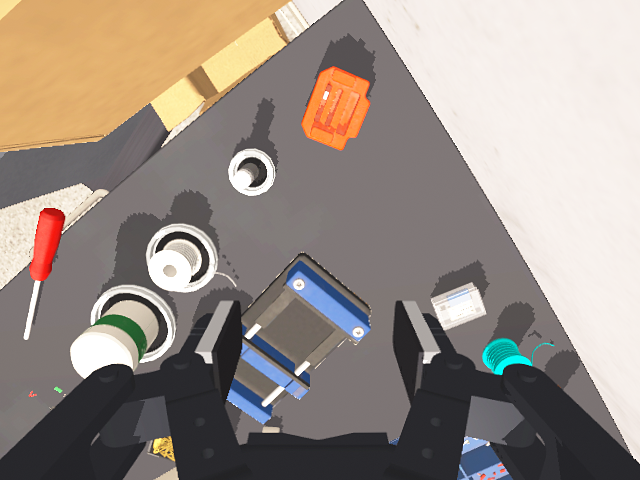

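The final view shows the vial at (245,175), the spool at (180,262) and the can at (115,330), each upright in its own holder and within about 2 mm of its centre. The eraser and chip case have not moved, so I'm handing in.

```bash
python3 -c "
from station import finish_job
print(finish_job())"
```

```text
the job is handed in; nothing more can be done
None
```

The flux can, solder spool and glue vial each stand upright and released in their matching holder, about 2 mm or less off centre in the last picture; the eraser and chip case were not disturbed, and the job was handed in at about 23 s (no verdict was returned).

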